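# Tip three steel balls out of the pouring cup

### The job

Pick up the narrow wooden pouring cup with its six steel balls and tip it little by little over the orange scoop tray until exactly three balls have dropped into the tray: three must stay in the cup, never fewer. Then level the cup and stand it back upright on the stained board it came from.

Things in the scene. Friction and masses are not known exactly. Their poses are not given: they have to be found in the camera images.
- cup: Loose narrow open wooden pouring cup, 170 (x) x 39 (y) x 75 mm high, 0.15 to 0.3 kg plus the balls; origin: centre of its underside, z up, +x the pouring end. Two flat plywood cheeks, 6 mm thick, 27 mm apart inside, run its length from z = 27 to 75 mm; its foot is 112 mm long. Top open, -x end walled. Curved metal floor between the cheeks: 87 mm radius, lowest (z = 8 mm) in the middle, rising to the lip.
- cup_grip (a point): Point midway between the cup's cheeks, 57 mm above its underside, at the middle of its length: here it can be gripped from above across the 39 mm width (cup y).
- cup_lip (a point): Middle of the cup's pouring lip, where its floor ends: x = +67, z = 40 mm in the cup's frame; the cheeks run 18 mm past it. Lowering this end lets the row of balls creep over the lip: slowly tilted, the first falls at about 0.3 rad, the third at about 0.5, the fourth at about 0.6 (varies with friction; tilting fast or jerking drops more). Each ball gone makes the cup 0.56 N lighter.
- ball_1: Polished steel ball, 24 mm diameter, 0.057 kg, number 1 of six counted from the pouring lip; origin: ball centre; the six balls stand in single file and cannot pass one another.
- ball_2: Polished steel ball, 24 mm diameter, 0.057 kg, number 2 of six counted from the pouring lip; origin: ball centre; the six balls stand in single file and cannot pass one another.
- ball_3: Polished steel ball, 24 mm diameter, 0.057 kg, number 3 of six counted from the pouring lip; origin: ball centre; the six balls stand in single file and cannot pass one another.
- ball_4: Polished steel ball, 24 mm diameter, 0.057 kg, number 4 of six counted from the pouring lip; origin: ball centre; the six balls stand in single file and cannot pass one another.
- ball_5: Polished steel ball, 24 mm diameter, 0.057 kg, number 5 of six counted from the pouring lip; origin: ball centre; the six balls stand in single file and cannot pass one another.
- ball_6: Polished steel ball, 24 mm diameter, 0.057 kg, number 6 of six counted from the pouring lip; origin: ball centre; the six balls stand in single file and cannot pass one another.
- tray: Loose orange plastic scoop tray, 0.4 kg, 189 (x) x 249 (y) x 56 mm high, open top, flat floor 140 x 190 mm and 3 mm thick, sloping rims; origin: centre of its underside, z up.
- panel: Fixed stained wooden board lying flat, 130 (x) x 240 (y) x 20 mm; origin: centre of its underside, so its top is 20 mm above it; z up. The cup starts near its middle, the cup's length roughly along the board's length.
Things that resemble listed ones, but are neither listed nor needed, are in the scene too. What is shaped like the cup but purple is not meant.

How it is judged:
By the outcome, as a careful person would: the job done as asked, in the order asked, and still so for the second after the job is handed in, with the robot touching nothing.
It also fails if it takes over 72 s, if anything falls off the work surface, if the arm or the gripper's body presses on something with over 40 N, if the wrist force passes 120 N, or if a joint passes its speed limit or range.

### The arm

A 6-joint arm with a two-finger parallel gripper is mounted at the origin on a cart in front of the work surface, level with it; the furniture and walls round the work are solid. World frame = base frame: x ahead of the robot, y to its left, z up, the work surface at z = 0. Lengths are in m, angles in rad, forces in N, time in s.
With the tool pointing down it reaches from about 0.25 to 0.725 m from the base axis. Payload 9.7 kg.
Tool frame: the origin (TCP) lies where the fingers leave the gripper's body, on its centre line; the fingertips stand 73 mm ahead of it and the grasp point (between the pads) lies 54 mm ahead of it; z points along the fingers, y is the line along which they close (so a half turn about z gives the same grasp; the last joint's range is limited). The gripper opens to 85 mm and grips with 20 to 120 N. Pads are 22 mm wide; open, the fingers measure 114 mm over their backs; the gripper's body (76 mm by 85 mm) begins 54 mm behind the grasp point. The pads swing forward as they close: fully open they stand 13 mm farther back than shut.
Start: joints at [1.19, 0.087, 0.176, 1.66, 0, 1.571], TCP at [0.204, 0.511, 0.304] pointing down, gripper open.
Joint ranges: [-3.13, 3.13], [-0.85, 1.81], [-1.15, 1.24], [-2.2, 2.28], [-1.44, 1.52], [-3.14, 3.14]. Speed limits (rad/s): [2.22, 2.22, 2.57, 3.14, 3.14, 3.14].

### API

Orientations are given as a unit quaternion [w, x, y, z].
In Python, from workcell import status, camera, camera_info, job gives the robot as it stands.
- The arm moves only by the tool servo_tool, never from a script. Its argument "plan" is a list of rows, each an object with "offset": the shift along the tool's x, y, z each as a share of 250 mm, from -1 to 1, a list of three; "delta_rot": the turn, a rotation vector about the tool's x, y, z each as a share of 360 degrees, from -1 to 1, a list of three; "gripper": the opening, from 0 (shut) to 1 (fully open). In form: [{"offset": [tx, ty, tz], "delta_rot": [wx, wy, wz], "gripper": gripper}, ...]. A call has 1 to 5 rows; each row is the pose to reach, as a shift and turn from the pose commanded when the call began, along the tool's axes at that moment, turning the shorter way round; what a row does not reach only later rows make up. A row lasts 1/8 s, in which the tool goes at most 62.5 mm and 10.7 degrees, less where a joint would pass 70% of its speed; a pose out of reach is approached as far as the arm can. A call with a number of a shift or a turn outside -1 to 1 is refused whole. A call with a gripper value outside its range is refused whole. The fingers move at their own pace and stop on an object; the grip force is fixed at half the most. Time passes only in rows, so rows that repeat a pose let the fingers close. It gives the time, the measured TCP pose, the force, the opening and the grip force at its end, in the units of the state.
- status.observe(): the state, without advancing time (a new reading comes with each control period).
- camera(name): name is "side" or "top" or "wrist"; returns (picture, depth): 420x560x3 uint8, red, green, blue; 420x560 float32, m along the optical axis (not along the pixel's ray), 0 where there is no reading.
- camera_info(name): a dict with "K" (3x3 intrinsics, pixels), "camera_from_world" (4x4, takes a point from world to camera coordinates). Camera axes: x right, y down, z forward; pixel columns grow to the right and rows downward; lengths in m; the calibration is good to about 2 mm. A picture is of the moment at which its call begins: read the wrist's pose just before it. camera_info takes no time and is no camera call; for the wrist camera it gives the pose at the moment of the call.
- job.job_done(): hands the job in; it is judged then, once.
The state is a dict: "clock": time; "qpos": joint angles; "qd": joint speeds; "joint_efforts": joint torques, N m; "tool_pos": TCP position; "ee_rot": TCP orientation; "contact_force": force on the tool from outside, world axes, zero at the start; "wrist_torque": the same for the moment, N m; "grip_width": finger opening in m; "grasp_force": force on a finger pad.
Only numpy, scipy, OpenCV 4.12 (cv2) and the standard library are available. Lean on these libraries where they do the work, as an engineer would, in place of code of your own. Each camera call takes 0.05 s, during which the arm holds its last target. There are 200 camera calls.

## Working session

There is one attempt and no reset: what is moved stays moved. The work goes in short steps, Python scripts to look and compute and a tool call to move; the robot and the scene stay as the last step left them, time stands still between calls to the robot, and variables do not carry over. Pictures are saved under pics/ and viewed, at most 10 in all, crops included, and the job is handed in when it is done.

Besides the shell and the picture viewer there is one more tool, called after "Request:" as name(argument=value, ...), one argument or row to a line, values as JSON. servo_tool: Moves the arm, as the interface text tells. Shift numbers are shares of 250 mm and turn numbers shares of 360 degrees, none past 1 either way. Its arguments: {"type":"object","properties":{"plan":{"type":"array","items":{"type":"object","properties":{"offset":{"type":"array","items":{"type":"number"}},"delta_rot":{"type":"array","items":{"type":"number"}},"gripper":{"type":"number"}}}}},"required":["plan"]}

```bash
mkdir -p pics
cat > h.py <<'E'
import numpy as np, cv2
from workcell import status, camera, camera_info, job
from scipy.spatial.transform import Rotation as R
def Rq(q): return R.from_quat([q[1],q[2],q[3],q[0]])
def pts(name,d):
    i=camera_info(name);K=np.array(i["K"]);T=np.linalg.inv(np.array(i["camera_from_world"]))
    v,u=np.mgrid[:d.shape[0],:d.shape[1]]
    p=np.stack([(u-K[0,2])/K[0,0]*d,(v-K[1,2])/K[1,1]*d,d],-1)
    return p@T[:3,:3].T+T[:3,3]
def save(n,im): cv2.imwrite("pics/"+n,cv2.cvtColor(im,cv2.COLOR_RGB2BGR))
E
python3 - <<'E'
from h import *
s=status.observe();print(s)
for n in("top","side"):
    im,d=camera(n);save(n+"0.png",im);np.savez(n+"0.npz",im=im,d=d,p=pts(n,d))
    print(n,np.linalg.inv(camera_info(n)["camera_from_world"])[:3].round(2).tolist())
E
```

```text
{'clock': 0.0, 'qpos': array([1.18997166e+00, 8.74329121e-02, 1.75121181e-01, 1.65980074e+00,
       8.38883173e-06, 1.57078196e+00]), 'qd': array([ 0.00023493, -0.00054455,  0.00010921,  0.00110374,  0.00042009,
        0.00026573]), 'joint_efforts': array([-9.34901109e-04, -5.20388210e+01,  4.64804220e+01,  1.62049709e-02,
       -6.72102647e-05, -1.05508511e-05]), 'tool_pos': array([0.20437353, 0.51046738, 0.3031913 ]), 'ee_rot': array([-1.28672855e-04,  1.89256697e-01,  9.81927426e-01, -6.45385538e-04]), 'contact_force': array([ 0.8129194 , -0.02721608,  0.02506408]), 'wrist_torque': array([-0.0344274 , -0.03647618, -0.02428524]), 'grasp_force': 0.0, 'grip_width': 0.0857699227118208}
top [[-0.02, -1.0, 0.08, 0.4], [-1.0, 0.03, 0.02, -0.22], [-0.03, -0.08, -1.0, 1.46]]
side [[-0.95, -0.1, 0.29, -0.1], [-0.3, 0.38, -0.87, 1.54], [-0.03, -0.92, -0.39, 0.87]]
```

View pics/top0.png

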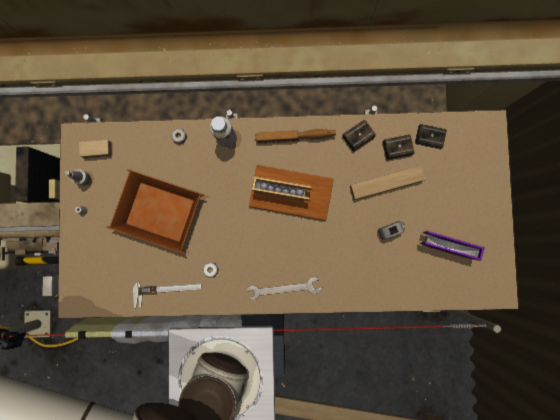

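View pics/side0.png

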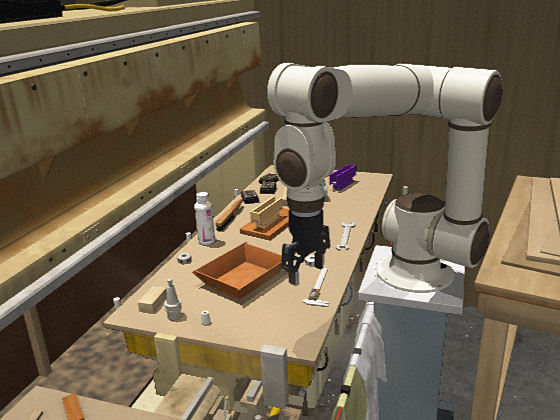

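The top view shows the candidates for the cup: the wooden cup with balls on the stained board at (280,188), and the purple look-alike at (450,247), which the task rules out. The loose plank at (387,182) and the wooden handle at (295,135) are not cups. The orange tray is at (157,212). I choose (280,188) and will check it in a close crop.

Run:
```python
from h import *
z=np.load("top0.npz");im,p=z["im"],z["p"]
save("crop.png",cv2.resize(im[150:235,235:345],None,fx=6,fy=6,interpolation=cv2.INTER_CUBIC))
print(camera_info("top")["K"])
for u,v in[(157,212),(310,215),(280,188),(254,190),(308,192),(330,205),(125,175),(120,225),(190,245),(200,200),(220,130)]:print(u,v,p[v,u].round(3))
hs=cv2.cvtColor(im,cv2.COLOR_RGB2HSV)
for n,(a,b,zl,zh) in dict(cup=((245,165),(320,210),.06,.13),board=((240,155),(340,225),.012,.028),tray=((100,160),(215,262),.045,.075),trayfloor=((100,160),(215,262),-.01,.012)).items():
    m=np.zeros(im.shape[:2],bool);m[a[1]:b[1],a[0]:b[0]]=1
    m&=(p[...,2]>zl)&(p[...,2]<zh)
    if n=="trayfloor": m&=(hs[...,1]>150)
    q=p[m];r=cv2.minAreaRect(q[:,:2].astype(np.float32));print(n,m.sum(),r,np.median(q[:,2]))
```

```text
[[474.51383435   0.         279.56829121]
 [  0.         474.51383435 207.26630613]
 [  0.           0.           1.        ]]
157 212 [0.508 0.189 0.01 ]
310 215 [ 0.487 -0.282  0.02 ]
280 188 [ 0.567 -0.194  0.056]
254 190 [ 0.559 -0.118  0.091]
308 192 [ 0.557 -0.278  0.024]
330 205 [ 0.518 -0.346 -0.002]
125 175 [ 0.628  0.293 -0.002]
120 225 [0.47  0.3   0.021]
190 245 [ 0.404  0.09  -0.001]
200 200 [0.543 0.057 0.002]
220 130 [ 0.717 -0.035  0.182]
cup 556 ((0.5636498928070068, -0.19841061532497406), (0.16860900819301605, 0.04013815522193909), 78.48870086669922) 0.08838536397957364
board 2439 ((0.549344539642334, -0.22342726588249207), (0.23999300599098206, 0.14925692975521088), 78.30254364013672) 0.020100333634862855
tray 744 ((0.5082392692565918, 0.1820768564939499), (0.2451847791671753, 0.18670982122421265), 70.46138763427734) 0.052965927132713087
trayfloor 2708 ((0.49854642152786255, 0.17966973781585693), (0.20632299780845642, 0.162225142121315), 69.4533920288086) 0.003655427909720843
```

View pics/crop.png

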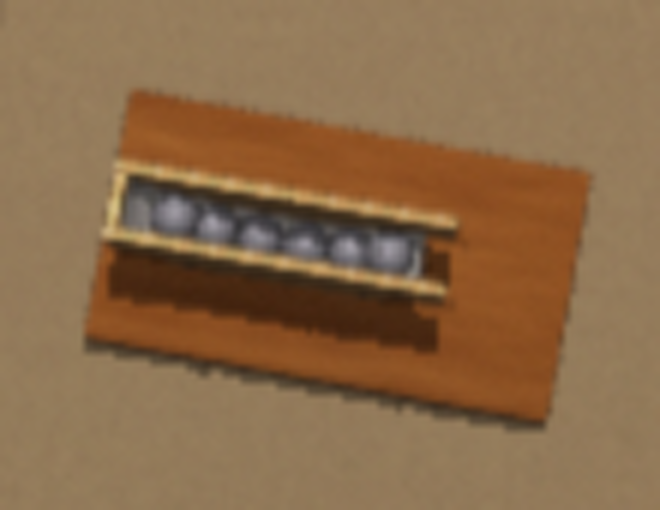

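The crop confirms it: a light wooden cup with six balls on the stained board. The walled end is at the left (crop 115,205) and the open pouring end at the right (450,255), so it faces about -y. The measured size of 168x40 mm and the board top at 0.020 m match the description.

```bash
cat >> h.py <<'E'
def yawR(a):  # tool down, tool y at heading a (deg)
    a=np.radians(a);y=np.array([np.cos(a),np.sin(a),0]);z=np.array([0,0,-1.]);return R.from_matrix(np.stack([np.cross(y,z),y,z],1))
def plan(wps,start=None):
    s=status.observe();p,r=(np.array(s["tool_pos"]),Rq(s["ee_rot"])) if start is None else start
    for P,Q in wps:
        P=np.array(P);print("off",(r.inv().apply(P-p)/.25).round(3).tolist(),"rot",((r.inv()*Q).as_rotvec()/2/np.pi).round(4).tolist());p,r=P,Q
E
python3 - <<'E'
from h import *
a=np.array([.204,.511,.304]);b=np.array([.564,-.198,.27])
plan([(a+(b-a)*t,yawR(68.2-79.7*t)) for t in (.33,.67,1)])
E
```

```text
off [-0.787, -0.691, 0.043] rot [-0.0002, 0.0, 0.073]
off [-1.045, -0.28, 0.046] rot [0.0, 0.0, 0.0753]
off [-1.026, 0.22, 0.045] rot [0.0, 0.0, 0.0731]
```

Request:
servo_tool(
  plan=[
    {"offset":[-0.79,-0.69,0.04],"delta_rot":[0,0,0.073],"gripper":1},
    {"offset":[-0.79,-0.69,0.04],"delta_rot":[0,0,0.073],"gripper":1},
    {"offset":[-0.79,-0.69,0.04],"delta_rot":[0,0,0.073],"gripper":1},
    {"offset":[-0.79,-0.69,0.04],"delta_rot":[0,0,0.073],"gripper":1},
    {"offset":[-0.79,-0.69,0.04],"delta_rot":[0,0,0.073],"gripper":1},
  ],
)

```text
clock: 0.72
tool_pos: [0.3246, 0.2744, 0.2939]
ee_rot: [0.0, 0.409, 0.912, -0.0]
contact_force: [0.3, 1.1, -0.9]
grip_width: 0.0852
grasp_force: 0.0
```

Request:
servo_tool(
  plan=[
    {"offset":[-1,-0.28,0.04],"delta_rot":[0,0,0.075],"gripper":1},
    {"offset":[-1,-0.28,0.04],"delta_rot":[0,0,0.075],"gripper":1},
    {"offset":[-1,-0.28,0.04],"delta_rot":[0,0,0.075],"gripper":1},
    {"offset":[-1,-0.28,0.04],"delta_rot":[0,0,0.075],"gripper":1},
    {"offset":[-1,-0.28,0.04],"delta_rot":[0,0,0.075],"gripper":1},
  ],
)

```text
clock: 1.35
tool_pos: [0.4395, 0.0418, 0.2832]
ee_rot: [-0.0, 0.611, 0.792, -0.0]
contact_force: [0.4, 0.3, 0.3]
grip_width: 0.0854
grasp_force: 0.0
```

Request:
servo_tool(
  plan=[
    {"offset":[-1,0.22,0.04],"delta_rot":[0,0,0.073],"gripper":1},
    {"offset":[-1,0.22,0.04],"delta_rot":[0,0,0.073],"gripper":1},
    {"offset":[-1,0.22,0.04],"delta_rot":[0,0,0.073],"gripper":1},
    {"offset":[-1,0.22,0.04],"delta_rot":[0,0,0.073],"gripper":1},
    {"offset":[-1,0.22,0.04],"delta_rot":[0,0,0.073],"gripper":1},
  ],
)

```text
clock: 1.98
tool_pos: [0.5573, -0.1849, 0.2717]
ee_rot: [-0.001, 0.774, 0.633, -0.001]
contact_force: [-0.4, 0.6, -1.2]
grip_width: 0.0854
grasp_force: 0.0
```

Run:
```python
from h import *
s=status.observe();print(s["clock"],s["tool_pos"],s["qpos"].round(2))
im,d=camera("wrist");save("w1.png",im);p=pts("wrist",d)
m=(p[...,2]>.08)&(p[...,2]<.11)&(abs(p[...,0]-.564)<.12)&(abs(p[...,1]+.198)<.12)
q=p[m][:,:2].astype(np.float32);print(m.sum(),cv2.minAreaRect(q),np.median(p[m][:,2]))
plan([([.564,-.198,.131],yawR(-11.5))])
```

```text
1.975 [ 0.55731077 -0.18488598  0.27168969] [-0.32  0.17  0.2   1.61 -0.    1.45]
4619 ((0.5633348226547241, -0.19767946004867554), (0.17011958360671997, 0.039812177419662476), 79.02603149414062) 0.0949730796277489
off [-0.05, 0.04, 0.565] rot [-0.0004, -0.0001, 0.0002]
```

View pics/w1.png

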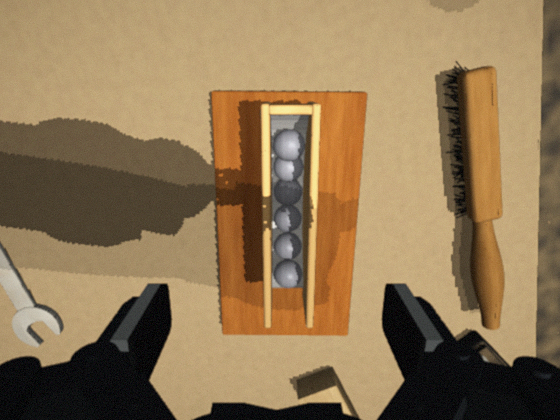

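The wrist view shows six balls in the cup, column 288, rows 145–273. The walled end is at (292,110) and the open lip at about (288,290). The measured size of 170x40 mm and top at 0.095 m agree with the description. Next I descend and grip.

Request:
servo_tool(
  plan=[
    {"offset":[-0.05,0.04,0.2],"delta_rot":[0,0,-0.0013],"gripper":1},
    {"offset":[-0.05,0.04,0.35],"delta_rot":[0,0,-0.0013],"gripper":1},
    {"offset":[-0.05,0.04,0.48],"delta_rot":[0,0,-0.0013],"gripper":1},
    {"offset":[-0.05,0.04,0.565],"delta_rot":[0,0,-0.0013],"gripper":1},
    {"offset":[-0.05,0.04,0.565],"delta_rot":[0,0,-0.0013],"gripper":1},
  ],
)

```text
clock: 2.65
tool_pos: [0.5626, -0.1952, 0.1315]
ee_rot: [-0.001, 0.77, 0.637, -0.001]
contact_force: [0.2, -0.7, -0.3]
grip_width: 0.0854
grasp_force: 0.0
```

Request:
servo_tool(
  plan=[
    {"offset":[0,0,0],"delta_rot":[0,0,0],"gripper":0.6},
    {"offset":[0,0,0],"delta_rot":[0,0,0],"gripper":0.5},
    {"offset":[0,0,0],"delta_rot":[0,0,0],"gripper":0.42},
    {"offset":[0,0,0],"delta_rot":[0,0,0],"gripper":0.35},
    {"offset":[0,0,0],"delta_rot":[0,0,0],"gripper":0.3},
  ],
)

```text
clock: 3.28
tool_pos: [0.5637, -0.1975, 0.134]
ee_rot: [0.001, 0.771, 0.637, 0.001]
contact_force: [-0.3, 1.6, 6.6]
grip_width: 0.0379
grasp_force: 62.2
```

Request:
servo_tool(
  plan=[
    {"offset":[0,0,0],"delta_rot":[0,0,0],"gripper":0.3},
    {"offset":[0,0,0],"delta_rot":[0,0,0],"gripper":0.3},
    {"offset":[0,0,0],"delta_rot":[0,0,0],"gripper":0.3},
    {"offset":[0,0,0],"delta_rot":[0,0,0],"gripper":0.3},
  ],
)

```text
clock: 3.78
tool_pos: [0.5637, -0.1974, 0.134]
ee_rot: [0.001, 0.771, 0.637, 0.001]
contact_force: [-0.9, 2.3, 5.6]
grip_width: 0.0381
grasp_force: 62.2
```

Run:
```python
from h import *
s=status.observe();print(s)
```

```text
{'clock': 3.775, 'qpos': array([-3.37092098e-01,  1.98844091e-01, -2.73432993e-02,  1.34292497e+00,
        5.06451763e-04,  1.42413033e+00]), 'qd': array([ 0.00011817, -0.00085871,  0.00046059, -0.00038154,  0.00081642,
       -0.00126953]), 'joint_efforts': array([-8.42559468e-01, -5.54035199e+01,  4.39808679e+01, -6.36801906e-01,
       -3.63383694e-01,  1.62461976e-02]), 'tool_pos': array([ 0.56368864, -0.1974411 ,  0.13395519]), 'ee_rot': array([5.89691455e-04, 7.71127738e-01, 6.36679856e-01, 6.52166478e-04]), 'contact_force': array([-0.88976589,  2.252768  ,  5.56421309]), 'wrist_torque': array([0.32395262, 0.23712875, 0.01555026]), 'grasp_force': 62.24128603935242, 'grip_width': 0.03809785491672079}
```

Request:
servo_tool(
  plan=[
    {"offset":[0,0,-0.012],"delta_rot":[0,0,0],"gripper":0.3},
    {"offset":[0,0,-0.032],"delta_rot":[0,0,0],"gripper":0.3},
    {"offset":[0,0,-0.064],"delta_rot":[0,0,0],"gripper":0.3},
    {"offset":[0,0,-0.104],"delta_rot":[0,0,0],"gripper":0.3},
    {"offset":[0,0,-0.144],"delta_rot":[0,0,0],"gripper":0.3},
  ],
)

```text
clock: 4.4
tool_pos: [0.5634, -0.1975, 0.1695]
ee_rot: [0.0, 0.771, 0.637, 0.0]
contact_force: [-0.3, 0.1, -5.7]
grip_width: 0.0382
grasp_force: 60.8
```

Request:
servo_tool(
  plan=[
    {"offset":[0,0,-0.04],"delta_rot":[0,0,0],"gripper":0.3},
    {"offset":[0,0,-0.08],"delta_rot":[0,0,0],"gripper":0.3},
    {"offset":[0,0,-0.112],"delta_rot":[0,0,0],"gripper":0.3},
    {"offset":[0,0,-0.136],"delta_rot":[0,0,0],"gripper":0.3},
    {"offset":[0,0,-0.152],"delta_rot":[0,0,0],"gripper":0.3},
  ],
)

```text
clock: 5.03
tool_pos: [0.5633, -0.1974, 0.207]
ee_rot: [0.0, 0.771, 0.637, 0.0]
contact_force: [-1.1, -0.3, -5.7]
grip_width: 0.0383
grasp_force: 60.9
```

Run:
```python
from h import *
s=status.observe();print(s["clock"],s["tool_pos"],s["contact_force"],s["wrist_torque"],s["grip_width"],s["qpos"].round(2))
im,d=camera("wrist");save("w2.png",im)
plan([([.518,.246,.212],yawR(-11.1))])
```

```text
5.025 [ 0.56330211 -0.1974456   0.20695157] [-1.12004397 -0.26543154 -5.69773264] [-0.05863092  0.02267107 -0.02415359] 0.03826328587727871 [-0.34  0.18  0.1   1.48  0.    1.42]
off [1.708, -0.514, -0.019] rot [0.0001, 0.0, 0.0005]
```

View pics/w2.png

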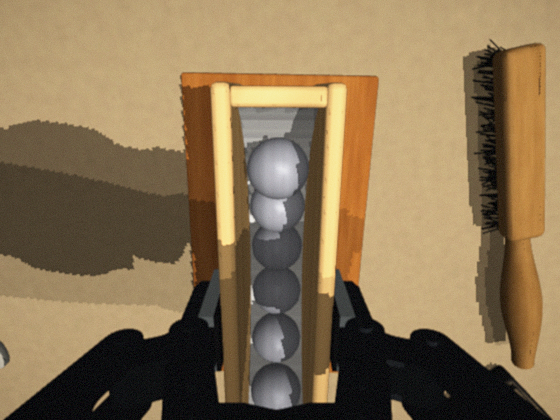

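The wrist view shows the cup lifted with all six balls inside (column 277, rows 167–385). The wall is at (280,97). Next is a gentle carry to the tray.

Request:
servo_tool(
  plan=[
    {"offset":[0.019,-0.006,0],"delta_rot":[0,0,0],"gripper":0.3},
    {"offset":[0.057,-0.017,0],"delta_rot":[0,0,0],"gripper":0.3},
    {"offset":[0.115,-0.035,0],"delta_rot":[0,0,0],"gripper":0.3},
    {"offset":[0.191,-0.058,0],"delta_rot":[0,0,0],"gripper":0.3},
    {"offset":[0.287,-0.086,-0.01],"delta_rot":[0,0,0],"gripper":0.3},
  ],
)

```text
clock: 5.7
tool_pos: [0.5554, -0.1213, 0.2089]
ee_rot: [-0.0, 0.771, 0.637, -0.0]
contact_force: [0.3, 0.4, -6.5]
grip_width: 0.0382
grasp_force: 60.9
```

Request:
servo_tool(
  plan=[
    {"offset":[0.113,-0.034,0],"delta_rot":[0,0,0],"gripper":0.3},
    {"offset":[0.227,-0.068,0],"delta_rot":[0,0,0],"gripper":0.3},
    {"offset":[0.34,-0.102,0],"delta_rot":[0,0,0],"gripper":0.3},
    {"offset":[0.453,-0.136,0],"delta_rot":[0,0,0],"gripper":0.3},
    {"offset":[0.567,-0.17,0],"delta_rot":[0,0,0],"gripper":0.3},
  ],
)

```text
clock: 6.32
tool_pos: [0.5402, 0.0264, 0.2093]
ee_rot: [0.0, 0.771, 0.637, 0.0]
contact_force: [0.2, 0.6, -6.5]
grip_width: 0.0377
grasp_force: 60.9
```

Request:
servo_tool(
  plan=[
    {"offset":[0.113,-0.034,0],"delta_rot":[0,0,0],"gripper":0.3},
    {"offset":[0.227,-0.068,0],"delta_rot":[0,0,0],"gripper":0.3},
    {"offset":[0.34,-0.102,0],"delta_rot":[0,0,0],"gripper":0.3},
    {"offset":[0.453,-0.136,0],"delta_rot":[0,0,0],"gripper":0.3},
    {"offset":[0.567,-0.17,0],"delta_rot":[0,0,0],"gripper":0.3},
  ],
)

```text
clock: 6.95
tool_pos: [0.525, 0.1735, 0.2093]
ee_rot: [-0.0, 0.771, 0.637, 0.0]
contact_force: [0.1, -0.0, -5.6]
grip_width: 0.0385
grasp_force: 60.9
```

Request:
servo_tool(
  plan=[
    {"offset":[0.096,-0.029,0],"delta_rot":[0,0,0],"gripper":0.3},
    {"offset":[0.172,-0.052,0],"delta_rot":[0,0,0],"gripper":0.3},
    {"offset":[0.23,-0.069,0],"delta_rot":[0,0,0],"gripper":0.3},
    {"offset":[0.268,-0.081,0],"delta_rot":[0,0,0],"gripper":0.3},
    {"offset":[0.287,-0.086,0],"delta_rot":[0,0,0],"gripper":0.3},
  ],
)

```text
clock: 7.58
tool_pos: [0.5184, 0.2464, 0.2091]
ee_rot: [0.0, 0.771, 0.637, -0.0]
contact_force: [0.7, -0.3, -5.5]
grip_width: 0.0384
grasp_force: 60.9
```

Run:
```python
from h import *
s=status.observe();print(s["clock"],s["tool_pos"],s["contact_force"],s["wrist_torque"],s["grip_width"],s["qpos"].round(2))
im,d=camera("wrist");save("w3.png",im);np.savez("w3.npz",im=im,d=d)
a,_=camera("side");save("s3.png",np.hstack([im,cv2.resize(a[200:330,150:350],(560,420))])[::1,:][:, :]);
o=cv2.imread("pics/s3.png");cv2.imwrite("pics/s3.png",cv2.resize(o,(800,300)))
```

```text
7.575 [0.51839049 0.24636777 0.20906741] [ 0.71373518 -0.28392826 -5.46777799] [-0.03112424 -0.02772044  0.01952607] 0.03843142052005868 [ 0.44  0.13  0.04  1.48 -0.    2.2 ]
```

View pics/s3.png

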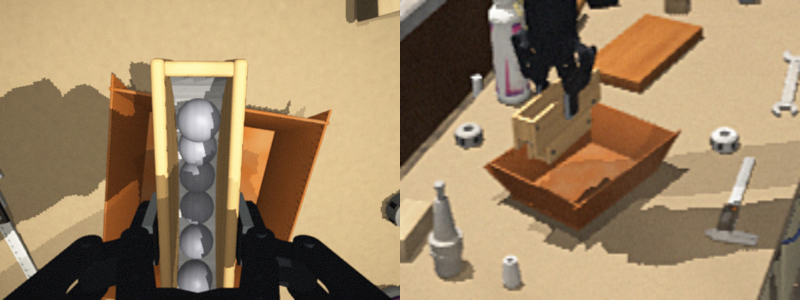

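The balls are all in the cup. The left panel shows the tray below, and the right panel shows the cup over the tray with its open end towards the middle. Now I tilt slowly, with a checking script that uses force, the ball row seen in tool axes, and grey blobs in the tray.

```bash
cat > chk.py <<'E'
from h import *
from scipy.signal import find_peaks
F=[];T=[]
s=status.observe();F.append(s["contact_force"][2])
im,d=camera("wrist");p=pts("wrist",d)
r=Rq(s["ee_rot"]);q=r.inv().apply(p.reshape(-1,3)-s["tool_pos"]).reshape(p.shape)
m=(d>0)&(abs(q[...,1])<.004)&(q[...,2]>.02)&(q[...,2]<.125)&(abs(q[...,0])<.09)
x=q[m][:,0];h=.111-q[m][:,2]
b=np.arange(-.085,.085,.0025);hh=[h[(x>=a)&(x<a+.0025)].max() if ((x>=a)&(x<a+.0025)).any() else 0 for a in b]
hh=np.array(hh);k,_=find_peaks(hh,prominence=.002)
print("peaks x,h mm",[(round(1000*b[i]+1),round(1000*hh[i])) for i in k])
a,_=camera("side")
hs=cv2.cvtColor(a,cv2.COLOR_RGB2HSV)
for _ in range(2):
    s=status.observe();F.append(s["contact_force"][2]);camera("side")
s=status.observe();F.append(s["contact_force"][2])
g=(hs[...,1]<90)[255:290,205:285]
t=np.degrees(np.arccos(-(Rq(s["ee_rot"]).apply([0,0,1])[2])))
print("t",round(s["clock"],2),"tilt",t.round(2),"F",np.round(F,2),"mean",np.mean(F).round(2),"tau",s["wrist_torque"].round(3),"sidegrey",int(g.sum()),s["tool_pos"].round(3))
save("wl.png",im);save("sl.png",a)
E
python3 chk.py
```

```text
peaks x,h mm [(-54, 52), (-11, 32), (11, 31), (56, 53), (79, 73)]
t 7.88 tilt 0.01 F [-4.76 -5.56 -5.35 -5.78] mean -5.36 tau [-0.004 -0.012 -0.002] sidegrey 196 [0.519 0.246 0.209]
```

Request:
servo_tool(
  plan=[
    {"offset":[-0.002,0,0],"delta_rot":[0,0.0014,0],"gripper":0.3},
    {"offset":[-0.006,0,0],"delta_rot":[0,0.0042,0],"gripper":0.3},
    {"offset":[-0.011,0,0],"delta_rot":[0,0.0083,0],"gripper":0.3},
    {"offset":[-0.017,0,0.001],"delta_rot":[0,0.0125,0],"gripper":0.3},
    {"offset":[-0.023,0,0.001],"delta_rot":[0,0.0167,0],"gripper":0.3},
  ],
)

```text
clock: 8.5
tool_pos: [0.5173, 0.2402, 0.2089]
ee_rot: [-0.034, 0.77, 0.636, 0.041]
contact_force: [-0.7, 0.9, -5.3]
grip_width: 0.0384
grasp_force: 60.9
```

Request:
servo_tool(
  plan=[
    {"offset":[-0.005,0,0],"delta_rot":[0,0.0035,0],"gripper":0.3},
    {"offset":[-0.009,0,0],"delta_rot":[0,0.0065,0],"gripper":0.3},
    {"offset":[-0.013,0,0],"delta_rot":[0,0.0095,0],"gripper":0.3},
    {"offset":[-0.017,0,0.001],"delta_rot":[0,0.0122,0],"gripper":0.3},
    {"offset":[-0.019,0,0.001],"delta_rot":[0,0.0139,0],"gripper":0.3},
  ],
)

```text
clock: 9.12
tool_pos: [0.5164, 0.2357, 0.2081]
ee_rot: [-0.061, 0.768, 0.634, 0.074]
contact_force: [0.2, -0.8, -5.3]
grip_width: 0.0383
grasp_force: 60.9
```

```bash
python3 chk.py
```

```text
peaks x,h mm [(-54, 52), (-11, 31), (9, 31), (54, 53), (81, 73)]
t 9.32 tilt 11.01 F [-5.35 -4.41 -5.48 -5.77] mean -5.25 tau [-0.42   0.134  0.024] sidegrey 211 [0.516 0.236 0.208]
```

Request:
servo_tool(
  plan=[
    {"offset":[-0.002,0,0],"delta_rot":[0,0.0014,0],"gripper":0.3},
    {"offset":[-0.004,0,0],"delta_rot":[0,0.0028,0],"gripper":0.3},
    {"offset":[-0.006,0,0],"delta_rot":[0,0.0042,0],"gripper":0.3},
    {"offset":[-0.0075,0,0],"delta_rot":[0,0.0056,0],"gripper":0.3},
    {"offset":[-0.0094,0,0],"delta_rot":[0,0.007,0],"gripper":0.3},
  ],
)

```text
clock: 9.95
tool_pos: [0.516, 0.2335, 0.2077]
ee_rot: [-0.075, 0.766, 0.632, 0.091]
contact_force: [-0.4, 0.6, -6.1]
grip_width: 0.0382
grasp_force: 60.9
```

```bash
python3 chk.py
```

```text
peaks x,h mm [(-54, 52), (-14, 31), (11, 31), (51, 53), (81, 73)]
t 10.15 tilt 13.53 F [-6.09 -6.26 -5.42 -5.46] mean -5.81 tau [-0.486  0.082  0.012] sidegrey 223 [0.516 0.233 0.208]
```

Request:
servo_tool(
  plan=[
    {"offset":[-0.002,0,0],"delta_rot":[0,0.0014,0],"gripper":0.3},
    {"offset":[-0.004,0,0],"delta_rot":[0,0.0028,0],"gripper":0.3},
    {"offset":[-0.006,0,0],"delta_rot":[0,0.0042,0],"gripper":0.3},
    {"offset":[-0.0075,0,0],"delta_rot":[0,0.0056,0],"gripper":0.3},
    {"offset":[-0.0094,0,0],"delta_rot":[0,0.007,0],"gripper":0.3},
  ],
)

```text
clock: 10.78
tool_pos: [0.5156, 0.2312, 0.2072]
ee_rot: [-0.089, 0.764, 0.63, 0.108]
contact_force: [0.1, -0.7, -5.1]
grip_width: 0.0382
grasp_force: 61.0
```

```bash
python3 chk.py
```

```text
peaks x,h mm [(-51, 52), (-11, 31), (9, 31), (51, 53), (79, 73)]
t 10.97 tilt 16.05 F [-5.08 -5.65 -6.24 -5.85] mean -5.71 tau [-0.56   0.128 -0.013] sidegrey 219 [0.516 0.231 0.207]
```

Request:
servo_tool(
  plan=[
    {"offset":[-0.001,0,0],"delta_rot":[0,0.0009,0],"gripper":0.3},
    {"offset":[-0.002,0,0],"delta_rot":[0,0.0018,0],"gripper":0.3},
    {"offset":[-0.0035,0,0],"delta_rot":[0,0.0027,0],"gripper":0.3},
    {"offset":[-0.005,0,0],"delta_rot":[0,0.0036,0],"gripper":0.3},
    {"offset":[-0.0057,0,0],"delta_rot":[0,0.0042,0],"gripper":0.3},
  ],
)

```text
clock: 11.6
tool_pos: [0.5153, 0.2299, 0.2067]
ee_rot: [-0.097, 0.762, 0.629, 0.118]
contact_force: [-0.5, 0.4, -5.3]
grip_width: 0.0381
grasp_force: 61.0
```

```bash
python3 chk.py
```

```text
peaks x,h mm [(-51, 54), (9, 30), (51, 50), (79, 73)]
t 11.8 tilt 17.57 F [-5.34 -6.19 -6.16 -4.65] mean -5.59 tau [-0.601  0.089  0.04 ] sidegrey 214 [0.515 0.23  0.207]
```

Request:
servo_tool(
  plan=[
    {"offset":[-0.001,0,0],"delta_rot":[0,0.0009,0],"gripper":0.3},
    {"offset":[-0.002,0,0],"delta_rot":[0,0.0018,0],"gripper":0.3},
    {"offset":[-0.0035,0,0],"delta_rot":[0,0.0027,0],"gripper":0.3},
    {"offset":[-0.005,0,0],"delta_rot":[0,0.0036,0],"gripper":0.3},
    {"offset":[-0.0057,0,0],"delta_rot":[0,0.0042,0],"gripper":0.3},
  ],
)

```text
clock: 12.42
tool_pos: [0.515, 0.2286, 0.2063]
ee_rot: [-0.106, 0.76, 0.628, 0.128]
contact_force: [0.2, -0.4, -4.9]
grip_width: 0.0378
grasp_force: 60.9
```

```bash
python3 chk.py
```

```text
peaks x,h mm [(-59, 28), (-51, 54), (1, 30), (29, 36), (46, 48), (79, 73)]
t 12.62 tilt 19.08 F [-4.9  -6.34 -6.55 -5.87] mean -5.91 tau [-0.683  0.138  0.015] sidegrey 232 [0.515 0.229 0.206]
```

Request:
servo_tool(
  plan=[
    {"offset":[-0.001,0,0],"delta_rot":[0,0.0007,0],"gripper":0.3},
    {"offset":[-0.002,0,0],"delta_rot":[0,0.0014,0],"gripper":0.3},
    {"offset":[-0.003,0,0],"delta_rot":[0,0.0021,0],"gripper":0.3},
    {"offset":[-0.0038,0,0],"delta_rot":[0,0.0028,0],"gripper":0.3},
    {"offset":[-0.0038,0,0],"delta_rot":[0,0.0028,0],"gripper":0.3},
  ],
)

```text
clock: 13.25
tool_pos: [0.5149, 0.2277, 0.206]
ee_rot: [-0.111, 0.759, 0.627, 0.135]
contact_force: [-0.4, 0.1, -6.1]
grip_width: 0.0384
grasp_force: 61.0
```

```bash
python3 chk.py
python3 - <<'E'
import cv2,numpy as np
a=cv2.imread("pics/wl.png");b=cv2.imread("pics/sl.png")
cv2.imwrite("pics/c1.png",cv2.resize(np.hstack([a,cv2.resize(b[220:310,180:300],(560,420))]),(800,300)))
E
```

```text
peaks x,h mm [(-59, 28), (-51, 54), (-16, 32), (6, 31), (29, 36), (81, 73)]
t 13.45 tilt 20.09 F [-6.14 -5.5  -5.61 -5.41] mean -5.66 tau [-0.647  0.122 -0.004] sidegrey 267 [0.515 0.228 0.206]
```

View pics/c1.png

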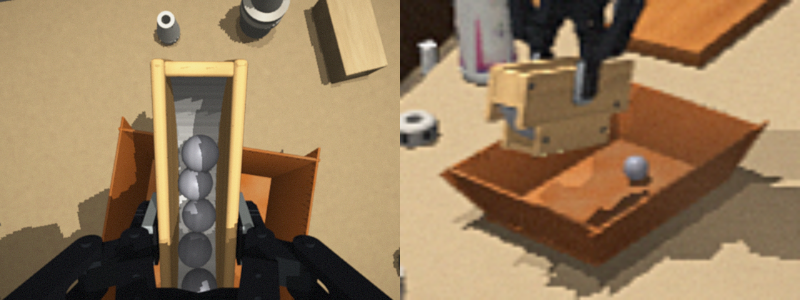

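One ball is in the tray (side crop 637,168) and five are in the cup. I'll add a blob list for the tray and continue.

```bash
cat >> chk.py <<'E'
i=im[int(60/300*420):,:][:, int(170/400*560):int(230/400*560)]
roi=a[240:300,190:300].astype(int)
m=((roi.max(-1)-roi.min(-1)<45)&(roi[...,2]>=roi[...,0]-5)&(roi.sum(-1)>200)).astype(np.uint8)
n,_,st,ce=cv2.connectedComponentsWithStats(m)
print("blobs",[(int(st[k,4]),(ce[k]+[190,240]).round().astype(int).tolist()) for k in range(1,n) if st[k,4]>8])
w=im.astype(int);col=w[:,272:285].mean(1)
g=((col[:,2]-col[:,0])>-2)
print("profile", [int(v) for v in np.where(np.diff((w[60:,265:290].mean((1,2))>0).astype(int)))[0]], )
E
sed -i '/^i=im/d;/^w=im/,$d' chk.py
python3 chk.py
```

```text
peaks x,h mm [(-51, 54), (-19, 32), (4, 30), (24, 36), (79, 73)]
t 13.65 tilt 20.09 F [-5.41 -5.92 -5.17 -5.44] mean -5.48 tau [-0.688  0.134 -0.051] sidegrey 285 [0.515 0.228 0.206]
blobs [(26, [233, 246]), (14, [213, 254]), (33, [251, 269])]
```

Request:
servo_tool(
  plan=[
    {"offset":[-0.001,0,0],"delta_rot":[0,0.0007,0],"gripper":0.3},
    {"offset":[-0.002,0,0],"delta_rot":[0,0.0014,0],"gripper":0.3},
    {"offset":[-0.003,0,0],"delta_rot":[0,0.0021,0],"gripper":0.3},
    {"offset":[-0.0038,0,0],"delta_rot":[0,0.0028,0],"gripper":0.3},
    {"offset":[-0.0038,0,0],"delta_rot":[0,0.0028,0],"gripper":0.3},
  ],
)

```text
clock: 14.28
tool_pos: [0.5147, 0.2268, 0.2057]
ee_rot: [-0.117, 0.758, 0.626, 0.141]
contact_force: [0.2, -0.2, -4.4]
grip_width: 0.0384
grasp_force: 61.0
```

```bash
python3 chk.py
```

```text
peaks x,h mm [(-51, 54), (-19, 32), (9, 30), (29, 36), (81, 73)]
t 14.47 tilt 21.09 F [-4.43 -4.95 -4.5  -5.19] mean -4.77 tau [-0.649  0.166 -0.017] sidegrey 288 [0.515 0.227 0.206]
blobs [(9, [201, 241]), (29, [233, 246]), (14, [212, 253]), (10, [218, 259]), (34, [251, 270])]
```

Request:
servo_tool(
  plan=[
    {"offset":[-0.001,0,0],"delta_rot":[0,0.0007,0],"gripper":0.3},
    {"offset":[-0.002,0,0],"delta_rot":[0,0.0014,0],"gripper":0.3},
    {"offset":[-0.003,0,0],"delta_rot":[0,0.0021,0],"gripper":0.3},
    {"offset":[-0.0038,0,0],"delta_rot":[0,0.0028,0],"gripper":0.3},
    {"offset":[-0.0038,0,0],"delta_rot":[0,0.0028,0],"gripper":0.3},
  ],
)

```text
clock: 15.1
tool_pos: [0.5145, 0.2259, 0.2053]
ee_rot: [-0.122, 0.757, 0.625, 0.148]
contact_force: [0.1, 0.5, -5.3]
grip_width: 0.0379
grasp_force: 61.0
```

```bash
python3 chk.py
```

```text
peaks x,h mm [(-51, 55), (-19, 32), (6, 30), (29, 36), (79, 73)]
t 15.3 tilt 22.11 F [-5.33 -5.67 -5.25 -4.62] mean -5.22 tau [-0.636  0.14  -0.027] sidegrey 285 [0.515 0.226 0.205]
blobs [(29, [233, 246]), (16, [212, 253]), (12, [217, 259]), (33, [251, 269])]
```

Request:
servo_tool(
  plan=[
    {"offset":[-0.001,0,0],"delta_rot":[0,0.0007,0],"gripper":0.3},
    {"offset":[-0.002,0,0],"delta_rot":[0,0.0014,0],"gripper":0.3},
    {"offset":[-0.003,0,0],"delta_rot":[0,0.0021,0],"gripper":0.3},
    {"offset":[-0.0038,0,0],"delta_rot":[0,0.0028,0],"gripper":0.3},
    {"offset":[-0.0038,0,0],"delta_rot":[0,0.0028,0],"gripper":0.3},
  ],
)

```text
clock: 15.92
tool_pos: [0.5144, 0.225, 0.205]
ee_rot: [-0.128, 0.756, 0.624, 0.155]
contact_force: [-0.0, -0.2, -5.7]
grip_width: 0.0382
grasp_force: 61.0
```

```bash
python3 chk.py
```

```text
peaks x,h mm [(-59, 27), (-51, 54), (-19, 32), (4, 30), (29, 36), (79, 73)]
t 16.12 tilt 23.11 F [-5.66 -6.47 -5.94 -6.26] mean -6.08 tau [-0.828  0.113  0.024] sidegrey 273 [0.514 0.225 0.205]
blobs [(9, [204, 243]), (29, [234, 245]), (28, [214, 255]), (33, [251, 269])]
```

Request:
servo_tool(
  plan=[
    {"offset":[-0.001,0,0],"delta_rot":[0,0.0007,0],"gripper":0.3},
    {"offset":[-0.002,0,0],"delta_rot":[0,0.0014,0],"gripper":0.3},
    {"offset":[-0.003,0,0],"delta_rot":[0,0.0021,0],"gripper":0.3},
    {"offset":[-0.0038,0,0],"delta_rot":[0,0.0028,0],"gripper":0.3},
    {"offset":[-0.0038,0,0],"delta_rot":[0,0.0028,0],"gripper":0.3},
  ],
)

```text
clock: 16.75
tool_pos: [0.5142, 0.2242, 0.2046]
ee_rot: [-0.133, 0.754, 0.623, 0.161]
contact_force: [-0.3, -0.1, -6.4]
grip_width: 0.0383
grasp_force: 61.0
```

```bash
python3 chk.py
```

```text
peaks x,h mm [(-51, 54), (-19, 33), (6, 31), (29, 36), (79, 73)]
t 16.95 tilt 24.12 F [-6.43 -5.56 -5.26 -4.98] mean -5.56 tau [-0.773  0.159  0.057] sidegrey 289 [0.514 0.224 0.205]
blobs [(12, [202, 242]), (27, [234, 245]), (33, [214, 255]), (32, [251, 269])]
```

Request:
servo_tool(
  plan=[
    {"offset":[-0.001,0,0],"delta_rot":[0,0.0007,0],"gripper":0.3},
    {"offset":[-0.002,0,0],"delta_rot":[0,0.0014,0],"gripper":0.3},
    {"offset":[-0.003,0,0],"delta_rot":[0,0.0021,0],"gripper":0.3},
    {"offset":[-0.0038,0,0],"delta_rot":[0,0.0028,0],"gripper":0.3},
    {"offset":[-0.0038,0,0],"delta_rot":[0,0.0028,0],"gripper":0.3},
  ],
)

```text
clock: 17.58
tool_pos: [0.5141, 0.2233, 0.2042]
ee_rot: [-0.139, 0.753, 0.621, 0.168]
contact_force: [0.3, -0.1, -5.3]
grip_width: 0.0383
grasp_force: 61.1
```

```bash
python3 chk.py
```

```text
peaks x,h mm [(-59, 28), (-51, 54), (-19, 33), (4, 31), (26, 36), (81, 73)]
t 17.77 tilt 25.13 F [-5.28 -5.63 -4.84 -4.91] mean -5.16 tau [-0.797  0.118  0.015] sidegrey 277 [0.514 0.223 0.204]
blobs [(15, [202, 242]), (27, [233, 245]), (34, [214, 254]), (34, [251, 270])]
```

Request:
servo_tool(
  plan=[
    {"offset":[-0.001,0,0],"delta_rot":[0,0.0007,0],"gripper":0.3},
    {"offset":[-0.002,0,0],"delta_rot":[0,0.0014,0],"gripper":0.3},
    {"offset":[-0.003,0,0],"delta_rot":[0,0.0021,0],"gripper":0.3},
    {"offset":[-0.0038,0,0],"delta_rot":[0,0.0028,0],"gripper":0.3},
    {"offset":[-0.0038,0,0],"delta_rot":[0,0.0028,0],"gripper":0.3},
  ],
)

```text
clock: 18.4
tool_pos: [0.5139, 0.2225, 0.2038]
ee_rot: [-0.144, 0.751, 0.62, 0.174]
contact_force: [-0.2, -0.1, -4.7]
grip_width: 0.0382
grasp_force: 61.1
```

```bash
python3 chk.py
```

```text
peaks x,h mm [(-51, 54), (-19, 32), (9, 30), (81, 73)]
t 18.6 tilt 26.14 F [-4.75 -4.56 -4.56 -3.76] mean -4.41 tau [-0.765  0.161  0.011] sidegrey 339 [0.514 0.223 0.204]
blobs [(30, [233, 245]), (38, [214, 254]), (31, [259, 264]), (36, [246, 273])]
```

Two balls are in the tray, at (259,264) and (246,273). I continue with smaller steps.

Request:
servo_tool(
  plan=[
    {"offset":[-0.0007,0,0],"delta_rot":[0,0.0005,0],"gripper":0.3},
    {"offset":[-0.0014,0,0],"delta_rot":[0,0.001,0],"gripper":0.3},
    {"offset":[-0.002,0,0],"delta_rot":[0,0.0015,0],"gripper":0.3},
    {"offset":[-0.0028,0,0],"delta_rot":[0,0.0021,0],"gripper":0.3},
    {"offset":[-0.0028,0,0],"delta_rot":[0,0.0021,0],"gripper":0.3},
  ],
)

```text
clock: 19.23
tool_pos: [0.5138, 0.2219, 0.2035]
ee_rot: [-0.148, 0.75, 0.619, 0.179]
contact_force: [-0.3, -0.1, -4.5]
grip_width: 0.0381
grasp_force: 61.1
```

```bash
python3 chk.py
```

```text
peaks x,h mm [(-51, 54), (-16, 32), (9, 30), (79, 73)]
t 19.43 tilt 26.89 F [-4.52 -4.58 -4.39 -4.36] mean -4.46 tau [-0.793  0.181  0.083] sidegrey 343 [0.514 0.222 0.204]
blobs [(14, [202, 242]), (28, [233, 245]), (39, [214, 254]), (31, [259, 264]), (37, [246, 273])]
```

Request:
servo_tool(
  plan=[
    {"offset":[-0.0007,0,0],"delta_rot":[0,0.0005,0],"gripper":0.3},
    {"offset":[-0.0014,0,0],"delta_rot":[0,0.001,0],"gripper":0.3},
    {"offset":[-0.002,0,0],"delta_rot":[0,0.0015,0],"gripper":0.3},
    {"offset":[-0.0028,0,0],"delta_rot":[0,0.0021,0],"gripper":0.3},
    {"offset":[-0.0028,0,0],"delta_rot":[0,0.0021,0],"gripper":0.3},
  ],
)

```text
clock: 20.05
tool_pos: [0.5137, 0.2213, 0.2032]
ee_rot: [-0.152, 0.749, 0.618, 0.184]
contact_force: [-0.2, -0.2, -4.5]
grip_width: 0.0383
grasp_force: 61.1
```

```bash
python3 chk.py
```

```text
peaks x,h mm [(-51, 54), (6, 31), (81, 73)]
t 20.25 tilt 27.65 F [-4.49 -4.18 -5.   -4.18] mean -4.46 tau [-0.78   0.207  0.019] sidegrey 338 [0.514 0.221 0.203]
blobs [(15, [203, 242]), (29, [233, 245]), (40, [214, 254]), (31, [259, 264]), (36, [246, 273])]
```

Request:
servo_tool(
  plan=[
    {"offset":[-0.0007,0,0],"delta_rot":[0,0.0005,0],"gripper":0.3},
    {"offset":[-0.0014,0,0],"delta_rot":[0,0.001,0],"gripper":0.3},
    {"offset":[-0.002,0,0],"delta_rot":[0,0.0015,0],"gripper":0.3},
    {"offset":[-0.0028,0,0],"delta_rot":[0,0.0021,0],"gripper":0.3},
    {"offset":[-0.0028,0,0],"delta_rot":[0,0.0021,0],"gripper":0.3},
  ],
)

```text
clock: 20.88
tool_pos: [0.5135, 0.2206, 0.2028]
ee_rot: [-0.156, 0.748, 0.617, 0.189]
contact_force: [0.3, 0.1, -3.8]
grip_width: 0.0382
grasp_force: 61.1
```

```bash
python3 chk.py
```

```text
peaks x,h mm [(-51, 54), (-14, 32), (6, 30), (79, 73)]
t 21.07 tilt 28.4 F [-3.84 -3.69 -5.29 -5.32] mean -4.53 tau [-0.859  0.176 -0.012] sidegrey 350 [0.514 0.221 0.203]
blobs [(9, [200, 242]), (27, [233, 245]), (44, [214, 253]), (33, [259, 265]), (37, [246, 273])]
```

Request:
servo_tool(
  plan=[
    {"offset":[-0.0007,0,0],"delta_rot":[0,0.0005,0],"gripper":0.3},
    {"offset":[-0.0014,0,0],"delta_rot":[0,0.001,0],"gripper":0.3},
    {"offset":[-0.002,0,0],"delta_rot":[0,0.0015,0],"gripper":0.3},
    {"offset":[-0.0028,0,0],"delta_rot":[0,0.0021,0],"gripper":0.3},
    {"offset":[-0.0028,0,0],"delta_rot":[0,0.0021,0],"gripper":0.3},
  ],
)

```text
clock: 21.7
tool_pos: [0.5134, 0.2201, 0.2025]
ee_rot: [-0.16, 0.746, 0.616, 0.194]
contact_force: [0.5, 0.5, -5.3]
grip_width: 0.0381
grasp_force: 61.1
```

```bash
python3 chk.py
```

```text
peaks x,h mm [(-51, 54), (-19, 32), (9, 30), (79, 73)]
t 21.9 tilt 29.16 F [-5.35 -5.96 -4.12 -4.78] mean -5.05 tau [-0.919  0.113  0.003] sidegrey 335 [0.513 0.22  0.203]
blobs [(10, [204, 242]), (29, [234, 245]), (42, [214, 253]), (32, [259, 264]), (36, [246, 273])]
```

Request:
servo_tool(
  plan=[
    {"offset":[-0.0007,0,0],"delta_rot":[0,0.0005,0],"gripper":0.3},
    {"offset":[-0.0014,0,0],"delta_rot":[0,0.001,0],"gripper":0.3},
    {"offset":[-0.002,0,0],"delta_rot":[0,0.0015,0],"gripper":0.3},
    {"offset":[-0.0028,0,0],"delta_rot":[0,0.0021,0],"gripper":0.3},
    {"offset":[-0.0028,0,0],"delta_rot":[0,0.0021,0],"gripper":0.3},
  ],
)

```text
clock: 22.52
tool_pos: [0.5133, 0.2195, 0.2021]
ee_rot: [-0.164, 0.745, 0.615, 0.199]
contact_force: [0.6, -0.3, -5.2]
grip_width: 0.0383
grasp_force: 61.1
```

```bash
python3 chk.py
```

```text
peaks x,h mm [(-59, 28), (-51, 54), (4, 30), (81, 73)]
t 22.73 tilt 29.92 F [-5.18 -4.71 -3.92 -5.51] mean -4.83 tau [-0.891  0.217  0.009] sidegrey 344 [0.513 0.22  0.202]
blobs [(30, [233, 245]), (45, [214, 253]), (32, [259, 264]), (36, [246, 273])]
```

Request:
servo_tool(
  plan=[
    {"offset":[-0.0007,0,0],"delta_rot":[0,0.0005,0],"gripper":0.3},
    {"offset":[-0.0014,0,0],"delta_rot":[0,0.001,0],"gripper":0.3},
    {"offset":[-0.002,0,0],"delta_rot":[0,0.0015,0],"gripper":0.3},
    {"offset":[-0.0028,0,0],"delta_rot":[0,0.0021,0],"gripper":0.3},
    {"offset":[-0.0028,0,0],"delta_rot":[0,0.0021,0],"gripper":0.3},
  ],
)

```text
clock: 23.35
tool_pos: [0.5132, 0.2189, 0.2018]
ee_rot: [-0.168, 0.744, 0.614, 0.204]
contact_force: [-0.3, 0.8, -4.6]
grip_width: 0.038
grasp_force: 61.2
```

```bash
python3 chk.py
```

```text
peaks x,h mm [(-51, 53), (-16, 31), (81, 73)]
t 23.55 tilt 30.67 F [-4.57 -4.54 -4.58 -4.11] mean -4.45 tau [-0.878  0.171  0.017] sidegrey 347 [0.513 0.219 0.202]
blobs [(9, [204, 242]), (29, [233, 245]), (50, [214, 253]), (33, [259, 265]), (40, [245, 272])]
```

```bash
python3 chk.py
python3 - <<'E'
import cv2,numpy as np
a=cv2.imread("pics/wl.png");b=cv2.imread("pics/sl.png")
cv2.imwrite("pics/c2.png",cv2.resize(np.hstack([a,cv2.resize(b[220:310,180:300],(560,420))]),(800,300)))
E
```

```text
peaks x,h mm [(-51, 53), (-16, 31), (81, 73)]
t 23.75 tilt 30.67 F [-4.11 -2.9  -3.77 -2.77] mean -3.39 tau [-0.871  0.153 -0.015] sidegrey 359 [0.513 0.219 0.202]
blobs [(11, [202, 242]), (29, [233, 245]), (44, [214, 253]), (32, [259, 264]), (39, [245, 272])]
```

View pics/c2.png

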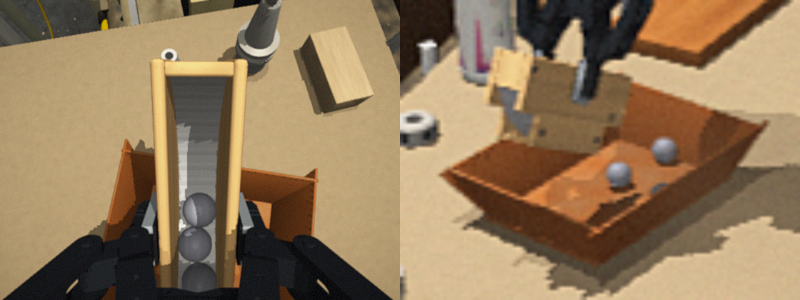

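Three balls are left in the cup (rows 210, 243, 275). The tray shows two clearly, at (618,173) and (665,150), plus a third partly behind the near rim at (660,190). The force agrees with that count, so I level the cup.

Request:
servo_tool(
  plan=[
    {"offset":[0.0038,0,0],"delta_rot":[0,-0.0028,0],"gripper":0.3},
    {"offset":[0.0113,0,0],"delta_rot":[0,-0.0083,0],"gripper":0.3},
    {"offset":[0.0207,0,0.001],"delta_rot":[0,-0.0153,0],"gripper":0.3},
    {"offset":[0.03,0,0.002],"delta_rot":[0,-0.0222,0],"gripper":0.3},
    {"offset":[0.0394,0,0.0036],"delta_rot":[0,-0.0292,0],"gripper":0.3},
  ],
)

```text
clock: 24.38
tool_pos: [0.515, 0.2281, 0.2064]
ee_rot: [-0.111, 0.759, 0.627, 0.134]
contact_force: [-0.5, 0.1, -4.1]
grip_width: 0.0383
grasp_force: 61.2
```

Request:
servo_tool(
  plan=[
    {"offset":[0.0094,0,0],"delta_rot":[0,-0.0069,0],"gripper":0.3},
    {"offset":[0.0188,0,0.001],"delta_rot":[0,-0.0139,0],"gripper":0.3},
    {"offset":[0.0282,0,0.002],"delta_rot":[0,-0.0208,0],"gripper":0.3},
    {"offset":[0.0357,0,0.003],"delta_rot":[0,-0.0264,0],"gripper":0.3},
    {"offset":[0.043,0,0.0043],"delta_rot":[0,-0.0319,0],"gripper":0.3},
  ],
)

```text
clock: 25.0
tool_pos: [0.5169, 0.2383, 0.2089]
ee_rot: [-0.047, 0.769, 0.635, 0.058]
contact_force: [-0.3, 0.4, -3.7]
grip_width: 0.0379
grasp_force: 61.1
```

Request:
servo_tool(
  plan=[
    {"offset":[0.0075,0,0],"delta_rot":[0,-0.0056,0],"gripper":0.3},
    {"offset":[0.015,0,0.001],"delta_rot":[0,-0.0111,0],"gripper":0.3},
    {"offset":[0.0226,0,0.001],"delta_rot":[0,-0.0167,0],"gripper":0.3},
    {"offset":[0.0282,0,0.002],"delta_rot":[0,-0.0208,0],"gripper":0.3},
    {"offset":[0.0326,0,0.0025],"delta_rot":[0,-0.0241,0],"gripper":0.3},
  ],
)

```text
clock: 25.62
tool_pos: [0.5184, 0.2461, 0.2093]
ee_rot: [0.0, 0.771, 0.637, -0.001]
contact_force: [-0.0, 0.3, -4.9]
grip_width: 0.0384
grasp_force: 61.1
```

```bash
python3 chk.py
python3 - <<'E'
from h import *
plan([([.5634,-.1974,.212],yawR(-11.1))])
im,d=camera("top");save("t2.png",im)
E
```

```text
peaks x,h mm [(-66, 37), (-34, 37), (-11, 31), (14, 32), (79, 73)]
t 25.82 tilt 0.01 F [-4.89 -3.88 -4.56 -3.71] mean -4.26 tau [-0.045 -0.024  0.011] sidegrey 329 [0.518 0.246 0.209]
blobs [(19, [209, 241]), (24, [233, 246]), (33, [259, 264]), (39, [245, 272])]
off [-1.708, 0.512, -0.011] rot [-0.0, -0.0, 0.0005]
```

Level peaks confirm three balls in the cup (x = -34, -11, 14 mm). I carry it back the same way.

Request:
servo_tool(
  plan=[
    {"offset":[-0.019,0.006,0],"delta_rot":[0,0,0],"gripper":0.3},
    {"offset":[-0.057,0.017,0],"delta_rot":[0,0,0],"gripper":0.3},
    {"offset":[-0.115,0.035,0],"delta_rot":[0,0,0],"gripper":0.3},
    {"offset":[-0.191,0.058,0],"delta_rot":[0,0,0],"gripper":0.3},
    {"offset":[-0.287,0.086,0],"delta_rot":[0,0,0],"gripper":0.3},
  ],
)

```text
clock: 26.5
tool_pos: [0.526, 0.1698, 0.2094]
ee_rot: [0.0, 0.771, 0.637, -0.0]
contact_force: [1.5, -0.6, -5.5]
grip_width: 0.0384
grasp_force: 61.1
```

Request:
servo_tool(
  plan=[
    {"offset":[-0.113,0.034,0],"delta_rot":[0,0,0],"gripper":0.3},
    {"offset":[-0.227,0.068,0],"delta_rot":[0,0,0],"gripper":0.3},
    {"offset":[-0.34,0.102,0],"delta_rot":[0,0,0],"gripper":0.3},
    {"offset":[-0.453,0.136,0],"delta_rot":[0,0,0],"gripper":0.3},
    {"offset":[-0.567,0.17,0],"delta_rot":[0,0,0],"gripper":0.3},
  ],
)

```text
clock: 27.12
tool_pos: [0.5406, 0.022, 0.2095]
ee_rot: [0.0, 0.771, 0.636, 0.0]
contact_force: [0.3, 0.1, -4.5]
grip_width: 0.0381
grasp_force: 61.1
```

Request:
servo_tool(
  plan=[
    {"offset":[-0.113,0.034,0],"delta_rot":[0,0,0],"gripper":0.3},
    {"offset":[-0.227,0.068,0],"delta_rot":[0,0,0],"gripper":0.3},
    {"offset":[-0.34,0.102,0],"delta_rot":[0,0,0],"gripper":0.3},
    {"offset":[-0.453,0.136,0],"delta_rot":[0,0,0],"gripper":0.3},
    {"offset":[-0.567,0.17,0],"delta_rot":[0,0,0],"gripper":0.3},
  ],
)

```text
clock: 27.75
tool_pos: [0.5552, -0.1251, 0.2095]
ee_rot: [0.0, 0.771, 0.636, 0.0]
contact_force: [0.7, 0.9, -4.1]
grip_width: 0.0383
grasp_force: 61.2
```

Request:
servo_tool(
  plan=[
    {"offset":[-0.096,0.029,0],"delta_rot":[0,0,0],"gripper":0.3},
    {"offset":[-0.172,0.052,0],"delta_rot":[0,0,0],"gripper":0.3},
    {"offset":[-0.23,0.069,0],"delta_rot":[0,0,0],"gripper":0.3},
    {"offset":[-0.268,0.081,0],"delta_rot":[0,0,0],"gripper":0.3},
    {"offset":[-0.287,0.086,0],"delta_rot":[0,0,0],"gripper":0.3},
  ],
)

```text
clock: 28.38
tool_pos: [0.5633, -0.1978, 0.2094]
ee_rot: [-0.0, 0.771, 0.637, 0.0]
contact_force: [0.5, -0.6, -3.6]
grip_width: 0.0381
grasp_force: 61.1
```

```bash
python3 chk.py;  python3 - <<'E'
from h import *
plan([([.5634,-.1974,.134],yawR(-11.1))])
im,d=camera("top");b=im[165:265,100:215];save("t3.png",cv2.resize(b,None,fx=5,fy=5,interpolation=cv2.INTER_CUBIC))
E
```

```text
peaks x,h mm [(-66, 38), (-24, 34), (-1, 30), (24, 33), (81, 73)]
t 28.57 tilt 0.01 F [-3.62 -3.97 -4.3  -4.12] mean -4.0 tau [-0.001  0.005  0.005] sidegrey 378 [ 0.563 -0.197  0.209]
blobs [(14, [207, 241]), (32, [259, 264]), (38, [245, 272])]
off [-0.001, 0.001, 0.302] rot [-0.0, -0.0, 0.0006]
```

View pics/t3.png

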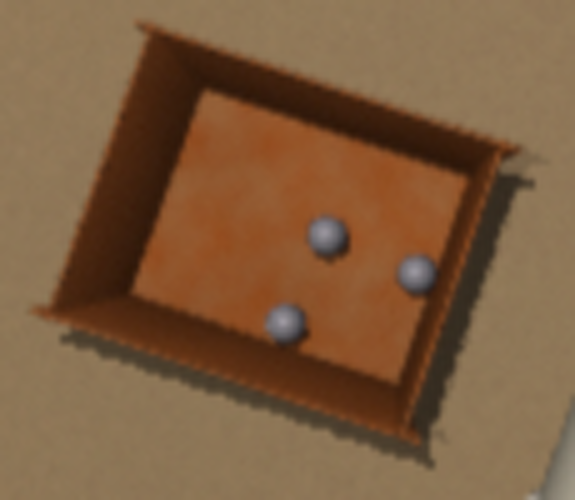

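The tray holds exactly three balls, at crop (328,237), (416,273) and (286,323), and the cup has three. I lower it to the board.

Request:
servo_tool(
  plan=[
    {"offset":[0,0,0.03],"delta_rot":[0,0,0],"gripper":0.3},
    {"offset":[0,0,0.09],"delta_rot":[0,0,0],"gripper":0.3},
    {"offset":[0,0,0.15],"delta_rot":[0,0,0],"gripper":0.3},
    {"offset":[0,0,0.21],"delta_rot":[0,0,0],"gripper":0.3},
    {"offset":[0,0,0.25],"delta_rot":[0,0,0],"gripper":0.3},
  ],
)

```text
clock: 29.25
tool_pos: [0.5629, -0.1974, 0.1453]
ee_rot: [-0.001, 0.771, 0.637, -0.0]
contact_force: [-0.7, -0.1, -4.4]
grip_width: 0.0382
grasp_force: 61.1
```

Request:
servo_tool(
  plan=[
    {"offset":[0,0,0.018],"delta_rot":[0,0,0],"gripper":0.3},
    {"offset":[0,0,0.032],"delta_rot":[0,0,0],"gripper":0.3},
    {"offset":[0,0,0.044],"delta_rot":[0,0,0],"gripper":0.3},
    {"offset":[0,0,0.05],"delta_rot":[0,0,0],"gripper":0.3},
    {"offset":[0,0,0.052],"delta_rot":[0,0,0],"gripper":0.3},
  ],
)

```text
clock: 29.88
tool_pos: [0.5633, -0.1976, 0.134]
ee_rot: [0.0, 0.771, 0.637, 0.0]
contact_force: [-1.7, 0.0, -0.3]
grip_width: 0.0384
grasp_force: 61.6
```

```bash
python3 chk.py
```

```text
peaks x,h mm [(-69, 38), (-26, 34), (-1, 30), (21, 33), (81, 73)]
t 30.07 tilt 0.02 F [-0.26 -4.63 -3.98 -3.19] mean -3.02 tau [-0.013 -0.037 -0.021] sidegrey 382 [ 0.563 -0.198  0.134]
blobs [(11, [207, 241]), (32, [259, 264]), (39, [245, 272])]
```

Request:
servo_tool(
  plan=[
    {"offset":[0,0,0.002],"delta_rot":[0,0,0],"gripper":0.3},
    {"offset":[0,0,0.004],"delta_rot":[0,0,0],"gripper":0.3},
    {"offset":[0,0,0.004],"delta_rot":[0,0,0],"gripper":0.3},
  ],
)

```text
clock: 30.45
tool_pos: [0.5633, -0.1976, 0.134]
ee_rot: [0.0, 0.771, 0.637, 0.0]
contact_force: [-4.2, 1.7, 5.6]
grip_width: 0.0385
grasp_force: 62.4
```

```bash
python3 chk.py
```

```text
peaks x,h mm [(-69, 38), (-26, 34), (-4, 30), (21, 33), (81, 73)]
t 30.65 tilt 0.05 F [5.58 5.96 6.5  6.55] mean 6.15 tau [0.247 0.833 0.029] sidegrey 390 [ 0.563 -0.198  0.134]
blobs [(10, [206, 241]), (32, [259, 264]), (38, [245, 272])]
```

The cup is in contact with the board at 6 N. I ease off, open gently and retreat straight up.

Request:
servo_tool(
  plan=[
    {"offset":[0,0,-0.003],"delta_rot":[0,0,0],"gripper":0.42},
    {"offset":[0,0,-0.003],"delta_rot":[0,0,0],"gripper":0.52},
    {"offset":[0,0,-0.003],"delta_rot":[0,0,0],"gripper":0.65},
    {"offset":[0,0,-0.003],"delta_rot":[0,0,0],"gripper":0.8},
    {"offset":[0,0,-0.003],"delta_rot":[0,0,0],"gripper":0.9},
  ],
)

```text
clock: 31.28
tool_pos: [0.5633, -0.1975, 0.1336]
ee_rot: [0.0, 0.771, 0.637, 0.0]
contact_force: [0.3, 0.9, 0.5]
grip_width: 0.0763
grasp_force: 0.0
```

Request:
servo_tool(
  plan=[
    {"offset":[0,0,-0.02],"delta_rot":[0,0,0],"gripper":0.9},
    {"offset":[0,0,-0.08],"delta_rot":[0,0,0],"gripper":0.9},
    {"offset":[0,0,-0.2],"delta_rot":[0,0,0],"gripper":0.9},
    {"offset":[0,0,-0.35],"delta_rot":[0,0,0],"gripper":0.9},
    {"offset":[0,0,-0.5],"delta_rot":[0,0,0],"gripper":0.9},
  ],
)

```text
clock: 31.9
tool_pos: [0.5632, -0.1975, 0.2611]
ee_rot: [0.0, 0.771, 0.637, 0.0]
contact_force: [0.5, -1.1, 0.6]
grip_width: 0.0768
grasp_force: 0.0
```

Request:
servo_tool(
  plan=[
    {"offset":[0,0,-0.1],"delta_rot":[0,0,0],"gripper":0.9},
    {"offset":[0,0,-0.1],"delta_rot":[0,0,0],"gripper":0.9},
    {"offset":[0,0,-0.1],"delta_rot":[0,0,0],"gripper":0.9},
  ],
)

```text
clock: 32.28
tool_pos: [0.5632, -0.1975, 0.2832]
ee_rot: [-0.0, 0.771, 0.637, -0.0]
contact_force: [0.7, 0.4, 0.2]
grip_width: 0.0769
grasp_force: 0.0
```

Run:
```python
from h import *
s=status.observe();print(s["clock"],s["tool_pos"],s["contact_force"],s["qd"].round(3))
im,d=camera("wrist");p=pts("wrist",d)
m=(p[...,2]>.08)&(p[...,2]<.11)&(abs(p[...,0]-.564)<.12)&(abs(p[...,1]+.198)<.12)
print(m.sum(),cv2.minAreaRect(p[m][:,:2].astype(np.float32)),np.median(p[m][:,2]))
a,_=camera("top");save("fin.png",cv2.resize(np.hstack([im,cv2.resize(a[120:270,100:300],(560,420))]),(800,300)))
```

```text
32.275 [ 0.56318971 -0.19748298  0.28319686] [0.65706723 0.41578521 0.1641495 ] [-0.001  0.009 -0.02  -0.002 -0.    -0.001]
4317 ((0.5628600120544434, -0.19863829016685486), (0.16900883615016937, 0.03956069052219391), 78.44623565673828) 0.09392090038305406
```

View pics/fin.png

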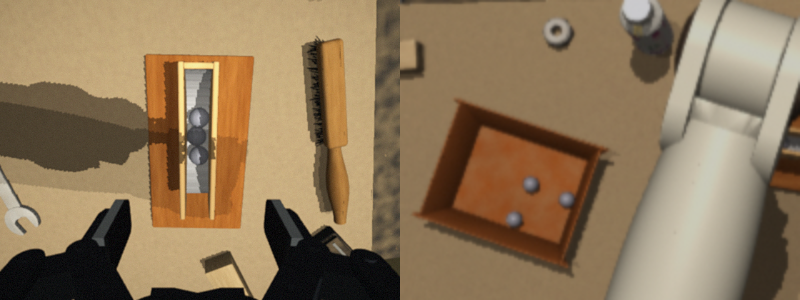

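The final view shows the cup upright on the board with three balls (rows 117–155), three balls in the tray, and the gripper clear.

```bash
python3 -c "
from workcell import job;print(job.job_done())"
```

```text
the job is handed in; nothing more can be done
None
```

I poured exactly three balls into the orange tray and kept three in the cup, stood the cup back upright on the stained board, and handed the job in at about 32 s of the 72 s allowed.

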